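# Move the saucepan to its ring and hold the probe clip open over its rim

### The job

Slide the saucepan by its handle or body, without lifting it off the glass, from the large cooking ring onto the small ring that fits it, centred. Then squeeze the spring clip open, take it off the wall of the utensil caddy, and lower it over the saucepan's rim at any free spot, its probe sleeve on the inside and the rim well up between the jaws. Finish still holding it there, squeezed wide open and not touching the pan, so that I can feed the thermometer probe through before it bites; leave the other things where they are.

Things in the scene. Friction and masses are not known exactly. Their poses are not given: they have to be found in the camera images.
- saucepan: Loose steel saucepan, 0.4 to 0.65 kg, standing on the hob's glass: round, outside diameter 130 mm, straight 3 mm wall, 66 mm high, open. Origin: centre of its underside; z up. Its handle points along its own -x, roughly towards the robot: black grip 20 mm wide, 16 mm thick, mid-height 50 mm above the underside, 91 to 191 mm from the pan's axis; steel root 28 mm wide at the wall.
- hob: Two-ring induction hob with a black glass top, 200 x 400 mm (x, y), fixed; origin at the centre of its underside on the worktop, glass top 48 mm above it; two dials on its front (-x) face.
- ring_large: Large printed ring, 176 mm diameter, flat in the glass with a small cross at its centre (origin: the centre, on the glass). The pan starts on it. It is on the left or the right half of the hob.
- ring_small: Small printed ring, 136 mm diameter, flat in the glass with a small cross at its centre (origin: the centre, on the glass), 190 mm beside the large ring along the hob's y. The pan belongs here.
- caddy: White open-topped utensil caddy, 90 x 130 x 90 mm (x, y, z), walls 4 mm, fixed; origin at the centre of its underside. A spoon and a fork stand up to 0.2 m high in its +y half. The clip sits on its front (-x) wall, in the -y half, clear of them.
- clip: Probe clip, 60 g, two levers 22 mm wide on a spring pin; jaws down, black rubber handles up. Origin: the pin. y along the pin, z up, x across the jaws (squeeze along x). This body is the -x lever; it bears the probe sleeve, an upright tube 10 mm across, 18 mm to -x of the pin and 5 to 21 mm below it. Starts biting the caddy's front wall, pin 14 mm above the wall's top, sleeve inside the caddy.
- clip_lever (a joint): Opening of the clip, rad: -0.11 jaws shut, 0 biting the 4 mm caddy wall, 0.46 squeezed to its stop, jaws 20 mm apart. Rubber handles reach from 9 to 35 mm above the pin; over their outsides at the top 44 mm at 0; at the stop they are parallel, 29 mm, each lever turned 0.23 rad. The spring needs about 11 N on each handle at the stop; grip with 20 to 40 N.
- jaw_sleeve (a point): Inner lower edge of the jaw on the sleeve's lever, middle of its width; 36 mm below the pin. An edge can enter up to 30 mm deep between the open jaws.
- jaw_plain (a point): Inner lower edge of the jaw on the other, plain lever, middle of its width; 36 mm below the pin.
- lemon: Lemon, 78 mm long, a bystander.
- fish_tin: Round flat tin, 86 mm across, 40 mm high, a bystander.
- spice_0: Spice jar with red cap, 45 mm across, 106 mm high, a bystander.
- spice_1: Spice jar with red cap, 45 mm across, 106 mm high, a bystander.
- kitchen_timer: Round kitchen timer, 65 mm across, 50 mm high, a bystander.
- pink_salt: Plain pink salt shaker, 55 mm across, 92 mm high, a bystander.
There are look-alikes about, which are no part of the job. Leave any green look-alike of the clip alone.

How it is judged:
By the outcome, as a careful person would: the job done as asked, in the order asked, and still so for the second after the job is handed in, while the arm keeps its last pose, push and grip.
It also fails if it takes over 48 s, if anything falls off the work surface, if the arm or the gripper's body presses on something with over 40 N, if the wrist force passes 120 N, or if a joint passes its speed limit or range.

### The arm

A 7-joint arm with a two-finger parallel gripper is mounted at the origin on a cart in front of the work surface, level with it; the furniture and walls round the work are solid. World frame = base frame: x ahead of the robot, y to its left, z up, the work surface at z = 0. Lengths are in m, angles in rad, forces in N, time in s.
With the tool pointing down it reaches from about 0.425 to 0.925 m from the base axis. Payload 6.8 kg.
Tool frame: the origin (TCP) lies on the centre line of the jaws, within the pads' length; the fingertips stand ahead of it and the grasp point (between the pads) lies 11 mm behind it (r.tcp_to_tips is the z of the fingertips in the tool frame, in m); z points along the fingers, y is the line along which they close (so a half turn about z gives the same grasp; the last joint's range is limited). The gripper opens to 85 mm and grips with 20 to 120 N. Pads are 22 mm wide; open, the fingers measure 114 mm over their backs; the gripper's body (76 mm by 85 mm) begins 54 mm behind the grasp point. The pads swing forward as they close: fully open they stand 13 mm farther back than shut.
Start: joints at [1.036, 0.477, 0.022, 1.555, -0.011, 1.109, -0.083], TCP at [0.279, -0.614, 0.239] pointing down, gripper open.
Joint ranges: [-2.96, 2.96], [-0.34, 2.1], [-1.41, 1.46], [0.24, 2.44], [-1.37, 4.51], [0.17, 1.92], [-2.96, 2.96]. Speed limits (rad/s): [2.39, 2.39, 3.14, 3.14, 3.14, 3.14, 3.14].

### API

Orientations are given as a rotation vector (axis times angle).
In Python, from bench import r, optics gives the robot as it stands.
- The arm moves only by the shell command python3 -m creep 'ROWS' [FORCE]. ROWS is a JSON object whose one key "rows" holds a list of rows, each a list of 7 numbers: the shift along the tool's x, y, z in units of 25 mm (1.0 is 25 mm), then the turn, a rotation vector about the tool's x, y, z in units of 8 degrees (1.0 is 8 degrees), then the finger opening in mm, from 0 to 85.4. A call has 1 to 10 rows; each row is the pose to reach, as a shift and turn from the pose commanded when the call began, along the tool's axes at that moment; what a row does not reach only later rows make up. A row lasts 1/8 s, in which the tool goes at most 62.5 mm and 10.7 degrees, less where a joint would pass 70% of its speed; a pose out of reach is approached as far as the arm can. A call with a gripper value outside its range is refused whole. The fingers move at their own pace and stop on an object; FORCE is the grip in N (left out, the last holds). Time passes only in rows, so rows that repeat a pose let the fingers close. It gives the time, the measured TCP pose, the force, the opening and the grip force at its end, in the units of the state.
- r.get_obs(): the state, without advancing time (a new reading comes with each control period).
- optics.grab_frame(name): name is "side" or "top"; returns a dict with "color" (400x640x3 uint8, blue, green, red), "K" (3x3 intrinsics, pixels), "R" (3x3) and "t" (3): a world point X has camera coordinates R X + t. Camera axes: x right, y down, z forward; pixel columns grow to the right and rows downward; lengths in m; the calibration is good to about 2 mm. A picture is of the moment at which its call begins. There is no depth.
- r.hand_in(): hands the job in; it is judged then, once.
The state is a dict: "clock": time; "joints": joint angles; "qvel": joint speeds; "tau": joint torques, N m; "tcp_pos": TCP position; "orientation": TCP orientation; "contact_force": force on the tool from outside, world axes, zero at the start; "moment": the same for the moment, N m; "grip_width": finger opening in m; "gripper_force": force on a finger pad.
Only numpy, scipy, OpenCV 4.12 (cv2) and the standard library are available. Lean on these libraries where they do the work, as an engineer would, in place of code of your own. Each camera call takes 0.05 s, during which the arm holds its last target. There are 200 camera calls.

## Working session

There is one attempt and no reset: what is moved stays moved. The work goes in short steps, Python scripts to look and compute and a shell command to move; the robot and the scene stay as the last step left them, time stands still between calls to the robot, and variables do not carry over. Pictures are saved under pics/ and viewed, at most 10 in all, crops included, and the job is handed in when it is done.

```bash
ls; mkdir -p pics
python3 - <<'E'
from bench import r, optics
import cv2,numpy as np
o=r.get_obs();print({k:np.round(v,3) for k,v in o.items()}, r.tcp_to_tips)
for n in("side","top"):
    f=optics.grab_frame(n);cv2.imwrite(f"pics/{n}0.png",f["color"]);np.savez(f"pics/{n}0.npz",**f)
    R,t=f["R"],f["t"];print(n,np.round(-R.T@t,3),np.round(R,2).tolist(),f["K"][0,0])
E
```

```text
pics
{'clock': np.float64(0.0), 'joints': array([ 1.036,  0.478,  0.022,  1.556, -0.011,  1.109, -0.083]), 'qvel': array([ 0.   , -0.001, -0.   ,  0.001,  0.   ,  0.002, -0.001]), 'tau': array([-0.0000e+00, -5.9646e+01,  1.6070e+00, -2.8120e+01,  1.2000e-02,
        9.0000e-03,  0.0000e+00]), 'tcp_pos': array([ 0.279, -0.614,  0.238]), 'orientation': array([-3.069e+00, -6.650e-01,  1.000e-03]), 'contact_force': array([ 0.162, -0.562,  0.289]), 'moment': array([-0.027, -0.04 ,  0.068]), 'gripper_force': np.float64(0.0), 'grip_width': np.float64(0.086)} 0.008
side [0.422 1.132 0.576] [[-1.0, -0.07, -0.01], [-0.02, 0.4, -0.91], [0.06, -0.91, -0.4]] 398.6477396475922
top [-0.195 -0.122  1.602] [[0.2, -0.98, 0.0], [-0.89, -0.18, -0.42], [0.41, 0.08, -0.91]] 474.9385344333295
```

View pics/side0.png

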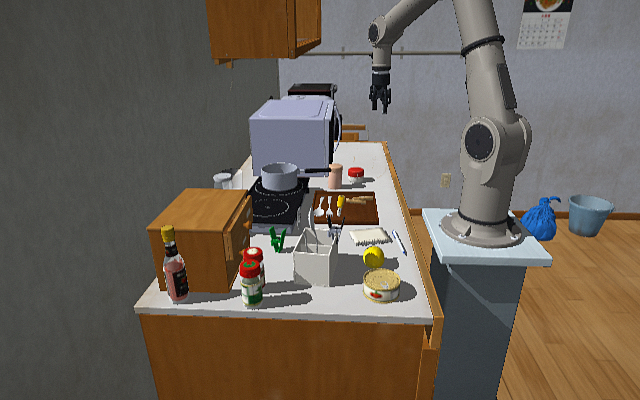

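View pics/top0.png

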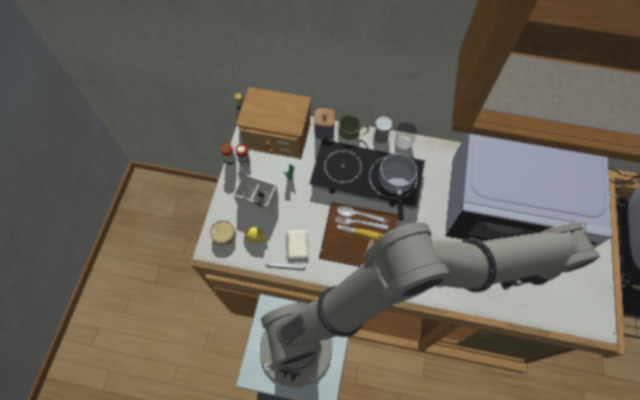

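The overview shows the pan at side (280,175) and top (398,175). The small ring is at top (343,166) and side (270,207). The caddy is at side (316,258) and top (257,193), with a dark clip on it at about side (335,228) and top (262,197). The green look-alike stands on the worktop at side (277,239) and top (290,172). I'll enlarge both views to confirm.

Run:
```python
import cv2
a=cv2.imread("pics/top0.png")[120:280,195:435];cv2.imwrite("pics/topc.png",cv2.resize(a,None,fx=3.3,fy=3.3,interpolation=cv2.INTER_CUBIC))
a=cv2.imread("pics/side0.png")[150:300,230:410];cv2.imwrite("pics/sidec.png",cv2.resize(a,None,fx=4,fy=4,interpolation=cv2.INTER_CUBIC))
```

```text
(no output)
```

View pics/topc.png

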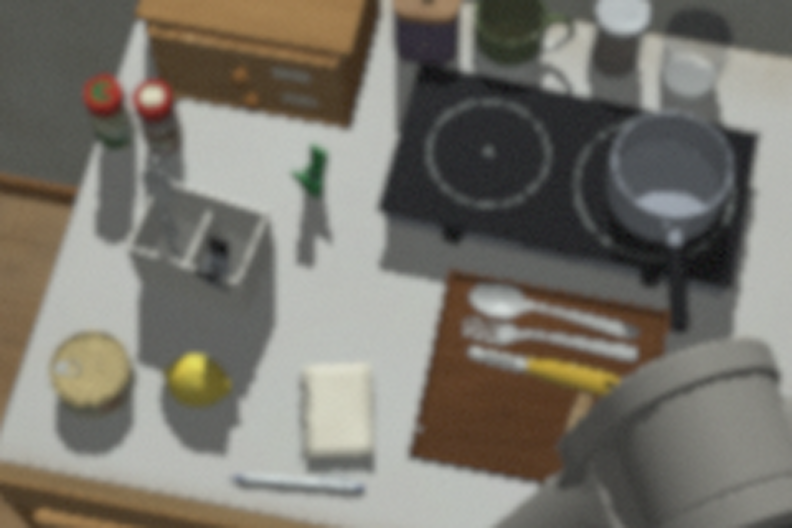

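View pics/sidec.png

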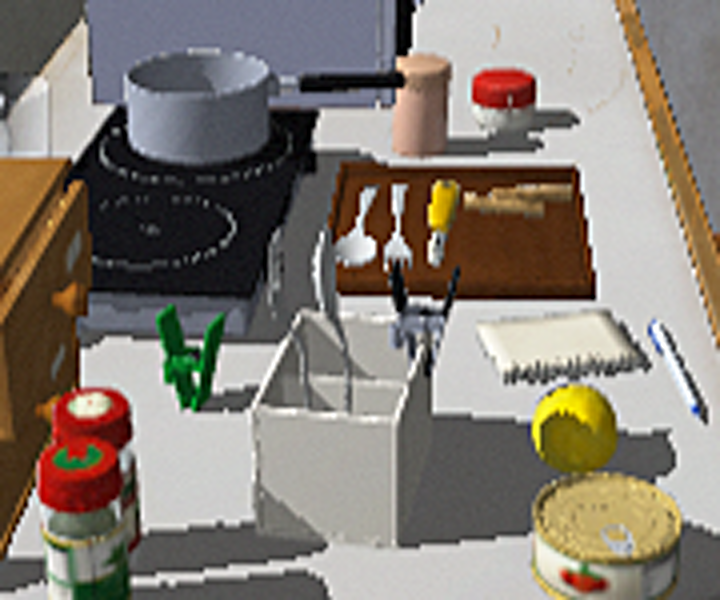

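The clip is the black-handled one on the caddy's front wall, at side ≈ (336,229) and top ≈ (260,198). It matches because it sits on the front wall, has black rubber and has its sleeve inside. The green one standing on the worktop at side (277,239) is the look-alike. Next I'll measure.

```bash
cat > h.py <<'E'
import numpy as np,cv2
from scipy.optimize import least_squares
def load(n): return dict(np.load(f"pics/{n}.npz"))
def ray(f,p):
    d=f["R"].T@np.linalg.inv(f["K"])@np.array([p[0],p[1],1.]);return -f["R"].T@f["t"],d/np.linalg.norm(d)
def plane(f,p,z):
    c,d=ray(f,p);return c+d*(z-c[2])/d[2]
def proj(f,X):
    u=f["K"]@(f["R"]@np.asarray(X)+f["t"]);return u[:2]/u[2]
def tri(rs):
    A=[];b=[]
    for c,d in rs:
        P=np.eye(3)-np.outer(d,d);A.append(P);b.append(P@c)
    X=np.linalg.lstsq(np.vstack(A),np.hstack(b),rcond=None)[0]
    return X,[round(1e3*float(np.linalg.norm((np.eye(3)-np.outer(d,d))@(X-c))),1) for c,d in rs]
def circ(P,rad,c0):
    P=np.asarray(P)[:,:2]
    s=least_squares(lambda c:np.hypot(*(P-c).T)-rad,c0,loss="soft_l1",f_scale=.002)
    return s.x,np.median(np.abs(s.fun))*1e3
def tc(x,y): return (195+x/3.3-.35,120+y/3.3-.35)
def sc(x,y): return (230+x/4-.4,150+y/4-.4)
E
python3 - <<'E'
from h import *
np.set_printoptions(precision=4,suppress=True)
T,S=load("top0"),load("side0")
print("cross",plane(T,tc(488,152),.048),plane(S,sc(150,230),.048))
c0=plane(T,tc(488,152),.048)[:2]
for n,f in(("T",T),("S",S)):
    g=f["color"].max(2).astype(int)
    for name,rad,cc in(("small",.068,c0),):
        pts=[];
        bg=cv2.medianBlur(f["color"].max(2),9).astype(int)
        for v in range(400):
            for u in range(640):
                if g[v,u]-bg[v,u]>12:
                    X=plane(f,(u,v),.048)
                    if abs(np.hypot(*(X[:2]-cc))-rad)<.012: pts.append(X)
        print(n,name,len(pts),circ(pts,rad,cc))
# pan: rim by mask
for n,f,box in(("T",T,(365,435,145,210)),("S",S,(255,305,155,195))):
    u0,u1,v0,v1=box;C=f["color"][v0:v1,u0:u1].astype(int)
    m=((C.max(2)>75)&(C[...,0]-C[...,2]>4)).astype(np.uint8)
    k,l,st,_=cv2.connectedComponentsWithStats(m);i=1+np.argmax(st[1:,4]);m=(l==i).astype(np.uint8)
    print(n,st[i])
    ct=max(cv2.findContours(m,0,cv2.CHAIN_APPROX_NONE)[0],key=len)[:,0]
    P=np.array([plane(f,(p[0]+u0,p[1]+v0),.114) for p in ct])
    cam=-f["R"].T@f["t"]; c=P[:,:2].mean(0)
    for _ in range(4):
        away=(c-cam[:2])/np.linalg.norm(c-cam[:2])
        Q=P[(P[:,:2]-c)@away>.01]; c,e=circ(Q,.065,c)
    print(n,"pan",c,e,len(Q))
for a,b,n in((676,250,'hs'),(680,325,'tip')): print(n,plane(T,tc(a,b),.106))
for a,b,n in((300,78,'hs'),(402,73,'tip')): print(n,plane(S,sc(a,b),.106))
print("salt base",plane(S,sc(420,152),0),"lidred",plane(S,sc(505,130),0))
# caddy top corners in side & top, z=.09
for n,q in(("-x-y",(408,318)),("+x-y",(300,310)),("+x+y",(255,405)),("-x+y",(392,413))): print("S",n,plane(S,sc(*q),.09))
for n,q in(("-x+y",(133,250)),("+x-y",(268,215)),("+x+y",(160,186)),("-x-y",(240,283))): print("T",n,plane(T,tc(*q),.09))
# hob corners
for n,q in(("+x+y",(425,68)),("-x+y",(382,210)),("+x-y",(757,133)),("-x-y",(727,285))): print("hob",n,plane(T,tc(*q),.048))
E
```

```text
cross [ 0.6687 -0.0304  0.048 ] [ 0.6677 -0.0241  0.048 ]
T small 268 (array([ 0.6688, -0.0306]), np.float64(2.5525831413943796))
S small 120 (array([ 0.6689, -0.0248]), np.float64(3.0254302752634534))
T [  14    8   39   42 1110]
T pan [ 0.6589 -0.2302] 1.3946487170426596 46
S [   0    0   50   36 1483]
S pan [ 0.682  -0.3291] 14.193334194282919 54
hs [ 0.5604 -0.2503  0.106 ]
tip [ 0.4758 -0.2658  0.106 ]
hs [ 0.5658 -0.2358  0.106 ]
tip [ 0.474  -0.2539  0.106 ]
salt base [ 0.4586 -0.3267  0.    ] lidred [ 0.3742 -0.3915  0.    ]
S -x-y [0.4524 0.1989 0.09  ]
S +x-y [0.5245 0.1911 0.09  ]
S +x+y [0.5393 0.3154 0.09  ]
S -x+y [0.4575 0.3203 0.09  ]
T -x+y [0.451  0.3166 0.09  ]
T +x-y [0.5208 0.1856 0.09  ]
T +x+y [0.5313 0.3091 0.09  ]
T -x-y [0.4366 0.1952 0.09  ]
hob +x+y [0.7634 0.0616 0.048 ]
hob -x+y [0.5724 0.0716 0.048 ]
hob +x-y [ 0.7552 -0.3261  0.048 ]
hob -x-y [ 0.559  -0.3153  0.048 ]
```

```bash
cat >> h.py <<'E'
from scipy.spatial.transform import Rotation as Ro
def goto(*targets):
    """targets: (x,y,z,yaw of tool x), tool down; print rows from the present pose"""
    from bench import r
    o=r.get_obs();A=Ro.from_rotvec(o["orientation"])
    print("now",np.round(o["clock"],2),np.round(o["tcp_pos"],4),"yaw",round(float(np.arctan2(A.as_matrix()[1,0],A.as_matrix()[0,0])),3),"F",np.round(o["contact_force"],1),"w",np.round(o["grip_width"],4),"g",np.round(o["gripper_force"],1),"q",np.round(o["joints"],2))
    for x,y,z,w in targets:
        B=Ro.from_matrix([[np.cos(w),np.sin(w),0],[np.sin(w),-np.cos(w),0],[0,0,-1]])
        print(np.round(A.inv().apply(np.array([x,y,z])-o["tcp_pos"])/.025,3),np.round((A.inv()*B).as_rotvec(degrees=True)/8,3))
E
python3 -c "
from h import *
goto((.40,-.255,.25,.18),(.528,-.255,.17,.18))"
```

```text
now 0.1 [ 0.2792 -0.614   0.2384] yaw 0.427 F [-0.7  1.  -0.3] w 0.0852 g 0.0 q [ 1.04  0.48  0.02  1.56 -0.01  1.11 -0.08]
[ 10.343 -11.071  -0.446] [-0.012  0.002  1.768]
[15.004 -8.946  2.75 ] [-0.012  0.002  1.768]
```

```bash
python3 -m creep '{"rows":[[2,-2.2,0,0,0,0.5,50],[4,-4.4,0,0,0,1,50],[6,-6.6,0,0,0,1.77,50],[8,-8.8,0,0,0,1.77,50],[10.3,-11,0,0,0,1.77,50],[10.3,-11,0,0,0,1.77,50],[12,-10.3,1,0,0,1.77,50],[14,-9.5,2.2,0,0,1.77,50],[15,-8.95,2.75,0,0,1.77,50],[15,-8.95,2.75,0,0,1.77,50]]}' 60
python3 - <<'E'
from h import *
from bench import optics
for n in("side","top"):
    f=optics.grab_frame(n);np.savez(f"pics/{n}1.npz",**f);cv2.imwrite(f"pics/{n}1.png",f["color"])
goto((.528,-.255,.09,.18))
S=load("side1");T=load("top1")
a=cv2.resize(S["color"][100:200,240:370],None,fx=4.6,fy=4.6,interpolation=2)
b=cv2.resize(T["color"][130:230,330:460],None,fx=4.6,fy=4.6,interpolation=2)
cv2.imwrite("pics/c1.png",np.hstack([a[:, :400],b[:,150:550]]))
E
```

```text
clock: 1.35
tcp_pos: [0.5291, -0.2544, 0.1686]
orientation: [-3.127, -0.285, 0.003]
contact_force: [-1.2, 0.3, 1.0]
grip_width: 0.0498
gripper_force: 0.0
now 1.45 [ 0.5273 -0.2556  0.1701] yaw 0.179 F [-0.5  0.1  0.4] w 0.0498 g 0.0 q [ 0.45  0.41 -0.13  1.83  0.07  0.9  -1.1 ]
[ 0.036 -0.018  3.206] [-0.004  0.01  -0.004]
```

View pics/c1.png

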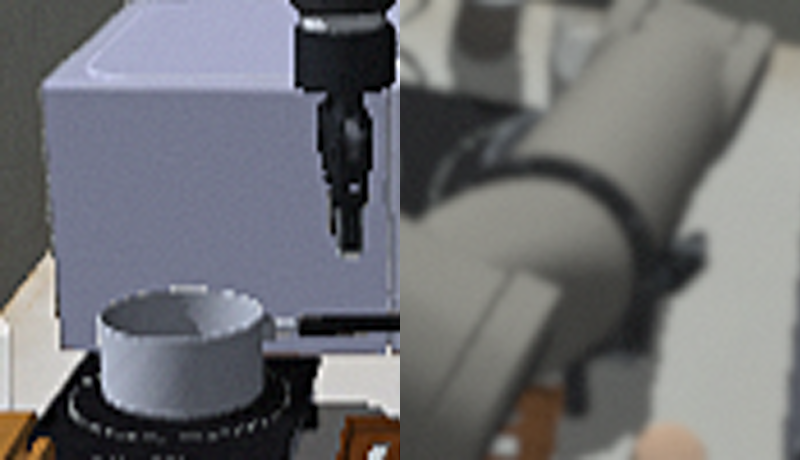

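Side picture: the gripper stands above the middle of the black handle (crop (350,250) over the grip at (350,325)). The arm hides the pan in the top view. Next I descend and close.

```bash
python3 -m creep '{"rows":[[0,0,1.5,0,0,0,50],[0,0,2.5,0,0,0,50],[0,0,3.2,0,0,0,50],[0,0,3.2,0,0,0,50],[0,0,3.2,0,0,0,10],[0,0,3.2,0,0,0,10],[0,0,3.2,0,0,0,10],[0,0,3.2,0,0,0,10]]}' 60
python3 -c "
from h import *
goto((.528,-.255,.09,.18))"
```

```text
clock: 2.45
tcp_pos: [0.5288, -0.2557, 0.0917]
orientation: [3.128, 0.282, 0.002]
contact_force: [-2.3, 1.2, 6.6]
grip_width: 0.019
gripper_force: 61.2
now 2.45 [ 0.5288 -0.2557  0.0917] yaw 0.18 F [-2.3  1.2  6.6] w 0.019 g 61.2 q [ 0.44  0.51 -0.12  1.88  0.09  0.75 -1.12]
[-0.026 -0.034  0.069] [ 0.006 -0.01  -0.001]
```

```bash
python3 -m creep '{"rows":[[0.1,-0.4,0,0,0,0,10],[0.3,-1.2,0,0,0,0,10],[0.5,-2.2,0,0,0,0,10],[0.75,-3.25,0,0,0,0,10],[1,-4.3,0,0,0,0,10],[1.25,-5.4,0,0,0,0,10],[1.45,-6.4,0,0,0,0,10],[1.65,-7.2,0,0,0,0,10],[1.77,-7.7,0,0,0,0,10],[1.77,-7.7,0,0,0,0,10]]}' 60
python3 - <<'E'
from h import *
from bench import optics
goto((.5375,-.058,.0915,.18))
for n in("side","top"):
    f=optics.grab_frame(n);np.savez(f"pics/{n}2.npz",**f);cv2.imwrite(f"pics/{n}2.png",f["color"])
S=load("side2");T=load("top2")
a=cv2.resize(S["color"][140:240,230:330],None,fx=4,fy=4,interpolation=2)
b=cv2.resize(T["color"][120:220,300:400],None,fx=4,fy=4,interpolation=2)
cv2.imwrite("pics/c2.png",np.hstack([a,b]))
E
```

```text
clock: 3.7
tcp_pos: [0.5386, -0.0568, 0.0916]
orientation: [-3.129, -0.284, -0.004]
contact_force: [0.3, 2.1, 4.0]
grip_width: 0.0189
gripper_force: 61.0
now 3.7 [ 0.5386 -0.0568  0.0916] yaw 0.181 F [0.3 2.1 4. ] w 0.0189 g 61.0 q [ 0.11  0.46 -0.15  1.99  0.1   0.7  -1.49]
[-0.051  0.039  0.004] [ 0.001 -0.02   0.009]
```

View pics/c2.png

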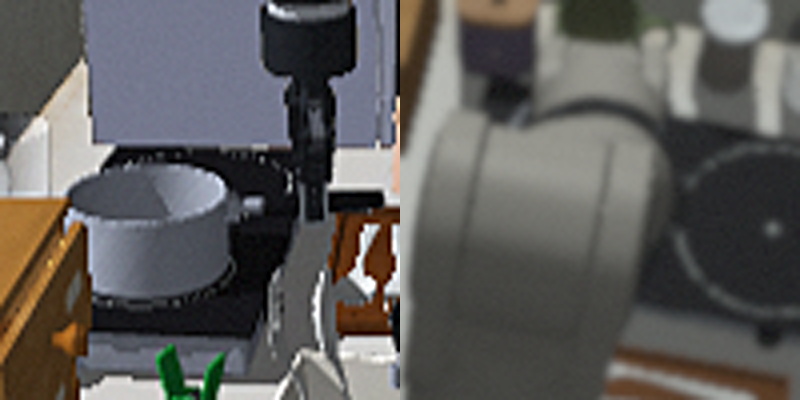

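Side: the pan is on the small ring, its visible front arc at crop (160,300). The arm blocks the top view. I'll release, lift and go towards the caddy, then check the centring. In the same script I'll measure the clip from the first frames.

```bash
python3 -m creep '{"rows":[[0,0,0,0,0,0,50],[0,0,0,0,0,0,50],[0,0,0,0,0,0,50],[0,0,-1,0,0,0,50],[0,0,-3,0,0,0,50],[0,0,-5.5,0,0,0,60],[0,-1,-7.5,0,0,0,70],[0,-3,-7.5,0,0,0,80],[0,-5,-7.5,0,0,-1,80],[0,-7,-7.5,0,0,-2.3,80]]}' 60
python3 -m creep '{"rows":[[-0.5,-1.5,0,0,0,-1.3,80],[-1,-3,0,0,0,-2.6,80],[-1.2,-3.5,0,0,0,-3.9,80],[-1.2,-3.5,0,0,0,-5.2,80],[-1.2,-3.5,0,0,0,-6.5,80],[-1.2,-3.5,0,0,0,-7,80],[-1.2,-3.5,0,0,0,-7,80]]}'
python3 - <<'E'
from h import *
from bench import optics
goto((.445,.215,.2,1.48))
for n in("side","top"):
    f=optics.grab_frame(n);np.savez(f"pics/{n}3.npz",**f);cv2.imwrite(f"pics/{n}3.png",f["color"])
S=load("side3");T=load("top3")
a=cv2.resize(S["color"][150:280,230:360],None,fx=4,fy=4,interpolation=2)[:, :400]
b=cv2.resize(T["color"][140:270,300:400],None,fx=4,fy=4,interpolation=2)
cv2.imwrite("pics/c3.png",np.hstack([a,b]))
# clip from first frames: dark, not blue-shifted
for n,box in(("side0",(320,350,208,246)),("top0",(250,272,186,210))):
    f=load(n);u0,u1,v0,v1=box;C=f["color"][v0:v1,u0:u1].max(2)
    print(n);print(C[::1] if n=="top0" else C[4:24])
E
```

```text
clock: 5.05
tcp_pos: [0.5055, 0.1151, 0.2781]
orientation: [3.041, 0.786, 0.0]
contact_force: [-0.0, -0.4, 0.6]
grip_width: 0.0799
gripper_force: 0.0
clock: 5.92
tcp_pos: [0.4376, 0.176, 0.2778]
orientation: [-2.323, -2.115, 0.001]
contact_force: [0.4, -0.2, -0.1]
grip_width: 0.08
gripper_force: 0.0
now 5.92 [0.4376 0.176  0.2778] yaw 1.477 F [ 0.4 -0.2 -0.1] w 0.08 g 0.0 q [-0.07  0.13 -0.48  1.95  0.07  1.07 -0.68]
[1.582 0.151 3.113] [-0.003  0.002 -0.021]
side0
[[232 237 246 255  80  67 228 217 209 209 220 239 130  86  95  89  67 255
  150 127 112  85  88  91  92  84  87  85  86  87]
 [233 241 255 235  74  70 215 197 193 220 205 237 204  92  89  93  65 255
  194 147 126  86  92  88  93  90  87  84  83  83]
 [241 232 221 118  82  71 179 119 167 138 165 145 177  85  95  91  77 255
  200 142  81  90  89  94  98  94  92  84  82  87]
 [200 137 113  82  87  78 174  78 123  33 156  76 157  89  95  91  75 187
  179 167  69  90  90  91  97  96  96  86  84  87]
 [110  90  90  92  87  81 255  94  61   0 123  85 125  92  95  95  86  78
  116 126  87  89  91  97  58  97  95  93  91  97]
 [ 90
[... 3408 characters left out ...]
2  69  79  85  98 111 127 143
  144 119  94  89]
 [ 95  96  96  92  82  68  64  58  52  54  55  67  81  93 111 127 141 147
  135 110  94  90]
 [ 96  93  96  93  90  82  73  62  51  48  55  70  84  99 124 143 149 140
  118  99  90  88]
 [ 97  95  95  97  93  92  84  77  65  61  64  68  83  98 121 139 143 126
  106  91  90  89]
 [ 96  95  95  95  96  95  93  87  81  77  72  71  79  86 102 113 114 110
  100  92  88  89]
 [ 97  98  97  95  95  96  94  93  92  88  84  81  80  81  89  97 100 100
   98  92  90  90]
 [ 96  96  97  98  95  95  97  96  95  94  94  89  87  86  89  95  97  97
   94  93  90  88]
 [ 97  98  99  98  97  97  95  96  96  95  95  96  94  93  93  96  95  95
   93  91  91  91]]
```

View pics/c3.png

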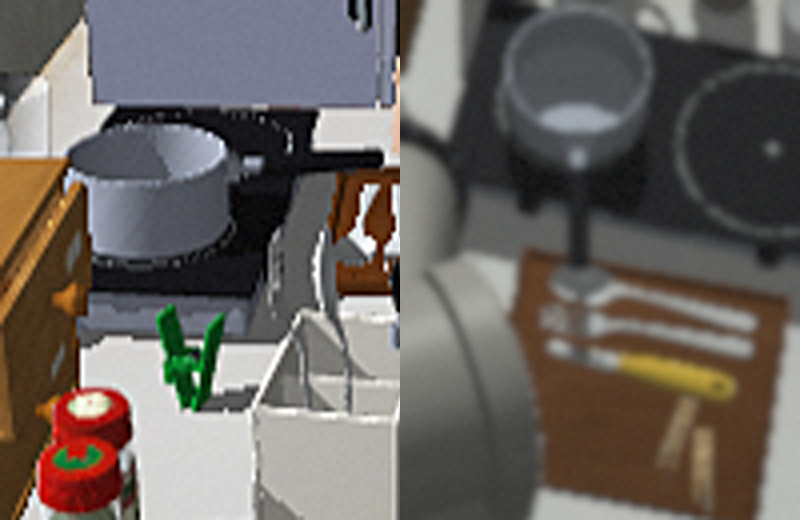

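```bash
cat >> h.py <<'E'
def radial(f,c,rad,z,span,ang=75,mode="edge",it=6):
    """sub-pixel radial search of an edge (bright inside) or a bright line, in the plane z; circle fit"""
    g=cv2.GaussianBlur(f["color"].max(2).astype(np.float32),(0,0),.8);c=np.array(c,float)
    cam=-f["R"].T@f["t"]
    for _ in range(it):
        a0=np.arctan2(*(c-cam[:2])[::-1]);P=[]
        rr=np.arange(rad-span,rad+span,.0005)
        for a in np.radians(np.arange(-ang,ang+.1,4))+a0:
            d=np.array([np.cos(a),np.sin(a)])
            uv=np.array([proj(f,[*(c+q*d),z]) for q in rr],np.float32)
            s=cv2.remap(g,uv[:,0].reshape(1,-1),uv[:,1].reshape(1,-1),1)[0]
            h=-np.gradient(s) if mode=="edge" else s-np.median(s)
            k=int(np.argmax(h))
            if h[k]>(.8 if mode=="edge" else 8) and 0<k<len(rr)-1: P.append(c+rr[k]*d)
        c,e=circ(P,rad,c)
    P=np.array(P);free=least_squares(lambda p:np.hypot(*(P-p[:2]).T)-p[2],[*c,rad],loss="soft_l1",f_scale=.002).x
    return np.round(c,4),round(e,2),len(P),"free",np.round(free,4)
E
python3 - <<'E'
from h import *
for n,pc in(("top0",(.66,-.23)),("top3",(.668,-.031))):
    print(n,"pan",radial(load(n),pc,.065,.114,.012))
print("side3 pan",radial(load("side3"),(.668,-.025),.065,.114,.012,60))
for n in("top0","side0"): print(n,"small",radial(load(n),(.6688,-.0285),.068,.048,.01,180,"line"))
for n in("top3","side3"): print(n,"large",radial(load(n),(.6645,-.22),.088,.048,.01,180,"line"))
print("pan bottom front side3",[plane(load("side3"),sc(a,b),.048) for a,b in((155,255),)])
# handle / heading in top3: grip start & tip
T=load("top3");p=lambda x,y:(300+(x-400)/4-.4,140+y/4-.4)
print([plane(T,p(*q),.106) for q in((578,185),(578,265))])
# clip handle tops
S=load("side0");T0=load("top0")
for w,q in(("in",(328.8,215.)),("out",(344,215.5))): print("S",w,plane(S,q,.139))
for w,q in(("in",(261.,195)),("out",(258.7,203.5))): print("T",w,plane(T0,q,.139))
print("tri in",tri([ray(S,(328.9,217)),ray(T0,(261,194.8))]),"out",tri([ray(S,(343.5,218)),ray(T0,(258.8,203.4))]))
E
```

```text
top0 pan (array([ 0.6659, -0.2311]), np.float64(1.42), 16, 'free', array([ 0.6573, -0.2301,  0.0701]))
top3 pan (array([ 0.6778, -0.0324]), np.float64(0.77), 25, 'free', array([ 0.6779, -0.0324,  0.0649]))
side3 pan (array([ 0.6683, -0.0297]), np.float64(1.17), 24, 'free', array([ 0.6673, -0.0396,  0.056 ]))
top0 small (array([ 0.6696, -0.0308]), np.float64(1.03), 51, 'free', array([ 0.6689, -0.0308,  0.0669]))
side0 small (array([ 0.6685, -0.0252]), np.float64(1.44), 32, 'free', array([ 0.6669, -0.0244,  0.0665]))
top3 large (array([ 0.6624, -0.2203]), np.float64(1.06), 46, 'free', array([ 0.661 , -0.2205,  0.0866]))
side3 large (array([ 0.6597, -0.2089]), np.float64(2.08), 17, 'free', array([ 0.6564, -0.2139,  0.0834]))
pan bottom front side3 [array([0.65515807, 0.02248393, 0.048     ])]
[array([ 0.55792604, -0.05401062,  0.106     ]), array([ 0.48189874, -0.06801698,  0.106     ])]
S in [0.45920231 0.21586647 0.139     ]
S out [0.42057698 0.21688835 0.139     ]
T in [0.44948772 0.21584026 0.139     ]
T out [0.41703328 0.2153737  0.139     ]
tri in (array([0.45617678, 0.21730726, 0.13274939]), [3.0, 3.0]) out (array([0.42117652, 0.21678481, 0.13162435]), [0.6, 0.6])
```

Run:
```python
from h import *
np.set_printoptions(linewidth=200)
def prof(n,c,z,rr,angs):
    f=load(n);g=f["color"].astype(np.float32).mean(2)
    print(n,z,"r mm",(rr*1e3).astype(int))
    for a in angs:
        d=np.array([np.cos(np.radians(a)),np.sin(np.radians(a))])
        uv=np.array([proj(f,[*(np.array(c)+q*d),z]) for q in rr],np.float32)
        print(a,cv2.remap(g,uv[:,0].reshape(1,-1),uv[:,1].reshape(1,-1),1)[0].astype(int))
rr=np.arange(.052,.086,.002)
prof("top3",(.669,-.031),.114,rr,range(-80,100,20))
prof("side3",(.669,-.026),.114,rr,[0,-20,-40,-60,-80,-100,-120,-140,-160,180])
prof("top3",(.669,-.031),.048,rr,[110,130,150,165,210,230,250])
prof("side3",(.669,-.026),.048,rr,[20,60,80,100,120,140,160])
```

```text
top3 0.114 r mm [52 54 56 58 60 62 64 66 68 70 72 74 76 78 80 82 84]
-80 [72 70 69 74 78 86 90 90 83 70 58 47 43 40 39 40 41]
-60 [72 71 72 79 86 93 97 94 86 72 60 51 44 41 41 42 43]
-40 [ 73  74  75  78  82  86  89  90  89  92 101 117 134 154 167 173 176]
-20 [ 73  75  78  81  87  94  99 102 103 101  99  96  95  94  94  92  90]
0 [ 75  76  80  85  92  99 105 105 104  97  89  79  68  60  53  49  47]
20 [ 75  78  84  91  98 105 108 107 105 102  99  96  93  92  92  91  91]
40 [75 81 88 93 97 98 93 87 80 72 70 75 77 80 85 85 85]
60 [73 77 82 87 92 91 85 75 62 49 42 35 32 29 26 20 16]
80 [73 77 84 90 96 94 89 76 63 52 45 45 45 43 43 44 45]
side3 0.114 r mm [52 54 56 58 60 62 64 66 68 70 72 74 76 78 80 82 84]
0 [ 71  65  56  65  96 167 204 223 217 213 213 187 178 212 223 219 217]
-20 [ 71  70  79  92 126 163 198 215 215 212 208 206 205 205 205 204 204]
-40 [ 78  76  83  97 117 140 168 188 202 211 214 215 213 210 208 208 209]
-60 [89 86 85 88 88 89 91 87 76 60 44 31 21 13  9 10 13]
-80 [91 89 87 85 83 78 68 59 48 37 32 31 29 26 25 23 21]
-100 [139 139 136 133 130 132 115  89  65  33   1   
[... 606 characters left out ...]
27 23 20 22]
210 [80 78 74 71 67 63 58 50 43 39 34 29 26 25 24 23 23]
230 [73 73 70 67 63 59 54 49 42 34 27 27 27 25 24 26 25]
250 [75 72 71 69 66 64 60 54 48 40 34 30 30 31 33 34 36]
side3 0.048 r mm [52 54 56 58 60 62 64 66 68 70 72 74 76 78 80 82 84]
20 [ 43  53  82  92  76  58  44  45  45  47  49  49  47  60  80 121 129]
60 [128 118 106  85  74  74  95  99  68  45  46  46  47  47  45  44  45]
80 [103  91  83  78  73  66  59  54  50  44  35  27  21  19  20  21  22]
100 [79 73 60 49 36 28 38 48 57 58 53 49 44 36 29 21 19]
120 [84 73 62 48 34 38 51 69 70 55 39 23 19 20 21 23 24]
140 [81 72 63 56 52 39 20 21 38 43 33 24 23 21 20 20 22]
160 [85 84 79 69 52 23 22 41 45 44 24 11 12 13 14 14 12]
```

Judging by the rim and the ring gaps, the pan is centred to about 2 mm in both views. The clip's handle tops come out near (0.439, 0.217), and the caddy yaw is about −0.10. Before descending I'll check the spoon's clearance to the gripper body.

Run:
```python
from h import *
S,T=load("side0"),load("top0")
print("spoon tip S at z=.2/.17",plane(S,sc(322,235),.2),plane(S,sc(322,235),.17))
for X in ([.49,.23,.2],[.52,.27,.2]): print(X,proj(T,X),proj(S,X))
print("spoon T",plane(T,tc(152,165),.19),"fork?",plane(S,sc(303,335),.12),plane(S,sc(398,290),.14))
goto((.439,.2155,.2,1.47),(.439,.2155,.12,1.47))
```

```text
spoon tip S at z=.2/.17 [0.49794125 0.31082874 0.2       ] [0.50397827 0.24528116 0.17      ]
[0.49, 0.23, 0.2] [257.91597775 175.58407264] [316.10380737 194.7725252 ]
[0.52, 0.27, 0.2] [248.686505   165.72809139] [302.27790412 201.01552243]
spoon T [0.50503794 0.2951466  0.19      ] fork? [0.51320059 0.28203765 0.12      ] [0.45670099 0.25826731 0.14      ]
now 6.02 [0.4376 0.1761 0.2779] yaw 1.476 F [0.9 0.1 0.4] w 0.0799 g 0.0 q [-0.07  0.13 -0.48  1.95  0.07  1.07 -0.68]
[ 1.575 -0.094  3.116] [-0.002  0.001  0.046]
[ 1.575 -0.093  6.316] [-0.002  0.001  0.046]
```

```bash
python3 -m creep '{"rows":[[0.8,0,1,0,0,0,80],[1.58,-0.09,2.5,0,0,0,80],[1.58,-0.09,4,0,0,0,80],[1.58,-0.09,5.2,0,0,0,80],[1.58,-0.09,6,0,0,0,80],[1.58,-0.09,6.3,0,0,0,80],[1.58,-0.09,6.3,0,0,0,80]]}' 30
python3 - <<'E'
from h import *
from bench import optics
f=optics.grab_frame("side");np.savez("pics/side4.npz",**f)
goto((.439,.2155,.12,1.47))
cv2.imwrite("pics/c4.png",cv2.resize(f["color"][170:270,290:390],None,fx=5,fy=5,interpolation=2))
E
```

```text
clock: 6.9
tcp_pos: [0.4391, 0.2159, 0.1205]
orientation: [-2.322, -2.115, 0.001]
contact_force: [0.3, 0.1, 0.3]
grip_width: 0.0798
gripper_force: 0.0
now 6.95 [0.4395 0.216  0.1211] yaw 1.478 F [ 0.5 -0.  -0.6] w 0.08 g 0.0 q [-0.19  0.37 -0.47  2.07  0.24  0.75 -0.9 ]
[-0.023 -0.019  0.043] [ 0.004 -0.003  0.055]
```

View pics/c4.png

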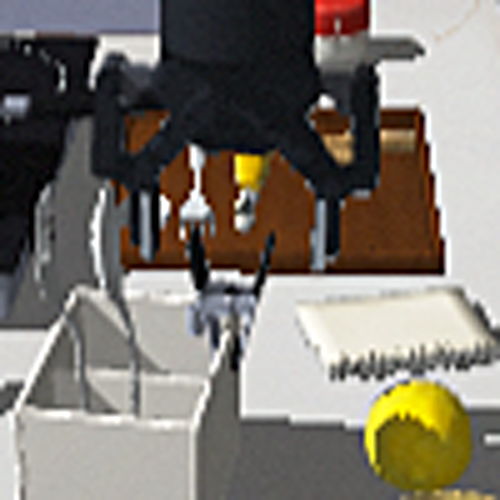

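Side crop: the fingers (columns 145 and 325) straddle the black handles (195 and 270) centrally, with the tips below the handle tops. I'll squeeze and lift.

```bash
python3 -m creep '{"rows":[[0,0,0,0,0,0,45],[0,0,0,0,0,0,20],[0,0,0,0,0,0,20],[0,0,0,0,0,0,20],[0,0,0,0,0,0,20],[0,0,0,0,0,0,20],[0,0,0,0,0,0,20]]}' 32
python3 -c "
from h import *
goto((.439,.2155,.2,1.47))"
```

```text
clock: 7.82
tcp_pos: [0.4391, 0.2158, 0.1205]
orientation: [2.322, 2.116, -0.0]
contact_force: [0.5, -0.5, -0.3]
grip_width: 0.0272
gripper_force: 35.1
now 7.82 [0.4391 0.2158 0.1205] yaw 1.478 F [ 0.5 -0.5 -0.3] w 0.0272 g 35.1 q [-0.19  0.37 -0.47  2.07  0.24  0.75 -0.9 ]
[-0.013 -0.004 -3.179] [-0.     0.     0.058]
```

```bash
python3 -m creep '{"rows":[[0,0,-0.4,0,0,0,20],[0,0,-1,0,0,0,20],[0,0,-1.8,0,0,0,20],[0,0,-2.8,0,0,0,20],[0,0,-4,0,0,0,20],[0,0,-5,0,0,0,20],[0,0,-5,0,0,0,20]]}' 32
python3 - <<'E'
from h import *
from bench import optics
f=optics.grab_frame("side");np.savez("pics/side5.npz",**f)
goto((.50,.1,.245,.9))
a=cv2.resize(f["color"][140:240,300:380],None,fx=5,fy=5,interpolation=2)
cv2.imwrite("pics/c5.png",a)
E
```

```text
clock: 8.7
tcp_pos: [0.4403, 0.2167, 0.2484]
orientation: [2.321, 2.115, 0.008]
contact_force: [0.6, -0.5, -1.0]
grip_width: 0.0275
gripper_force: 35.1
now 8.75 [0.4396 0.2161 0.2468] yaw 1.478 F [ 0.3  0.6 -1.6] w 0.0277 g 35.1 q [-0.13  0.2  -0.51  1.95  0.12  1.01 -0.79]
[-4.4    2.837  0.074] [ 0.014 -0.013  4.14 ]
```

View pics/c5.png

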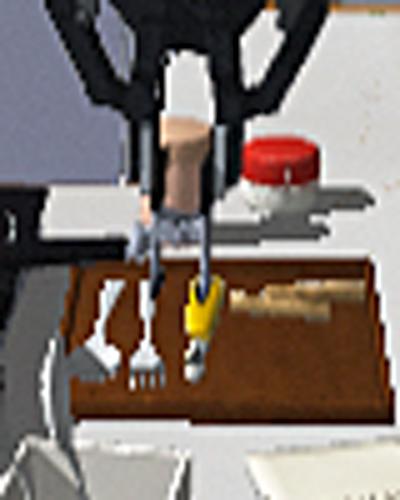

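The clip is held squeezed, with parallel handles (crop (155,190) and (210,190)), jaws wide open down to about row 300, and the sleeve on the +x side at (135,245). I'll compute the next pose and check the clearance to the wooden cabinet.

Run:
```python
from h import *
S,T=load("side0"),load("top0");S5=load("side5")
print("cab foot",plane(T,tc(350,126),0),"cab top corner near",tri([ray(T,tc(350,47) if 0 else (300,136)),ray(S,(247,197))]))
print(plane(T,tc(380,5),.2),plane(T,tc(357,52),.2), plane(S,(251,193),.2))
for z in(.230,.1943): print(proj(S5,[.4396,.2161,z]),"crop",(proj(S5,[.4396,.2161,z])-[300,140])*5)
print("gap ends",[(proj(S5,[.4396+d,.2161,.1943])-[300,140])*5 for d in(-.01,.01)])
goto((.6214,.0099,.23,.871),(.6214,.0099,.18,.871),(.6214,.0099,.145,.871))
```

```text
cab foot [0.69678974 0.13769735 0.        ] cab top corner near (array([0.69282213, 0.13467732, 0.1527024 ]), [5.4, 5.4])
[0.73712549 0.10648721 0.2       ] [0.67436837 0.11770674 0.2       ] [0.65279045 0.22625623 0.2       ]
[336.91021784 181.65981644] crop [184.55108922 208.29908218]
[336.74730351 195.11710064] crop [183.73651756 275.58550319]
gap ends [array([203.87922079, 275.95481828]), array([163.61925194, 275.21665451])]
now 8.75 [0.4396 0.2161 0.2468] yaw 1.478 F [ 0.3  0.6 -1.6] w 0.0277 g 35.1 q [-0.13  0.2  -0.51  1.95  0.12  1.01 -0.79]
[-7.539  8.005  0.683] [ 0.014 -0.013  4.348]
[-7.542  8.     2.683] [ 0.014 -0.013  4.348]
[-7.543  7.996  4.083] [ 0.014 -0.013  4.348]
```

Run:
```python
from h import *
np.set_printoptions(linewidth=220)
S5=load("side5");g=S5["color"].mean(2).astype(int)
print("cols",np.arange(322,352))
for v in range(160,206): print(v,g[v,322:352])
print("tcp,tip rows",proj(S5,[.4396,.2161,.2468]),proj(S5,[.4396,.2161,.2388]))
```

```text
cols [322 323 324 325 326 327 328 329 330 331 332 333 334 335 336 337 338 339 340 341 342 343 344 345 346 347 348 349 350 351]
160 [ 16  15  23  27  32  29  31  29  19   0   0 241 221 214 213 215 213 212 215 222 228  19  21  32  31  31  17  17  25  23]
161 [ 48   7  11  26  28  26  31  34  23   0   0 236 218 216 215 213 213 210 213 220 245  15  22  27  33  30  18  21  18  24]
162 [122 116  51  18  28  29  31  25  11   0 207 234 221 218 217 217 217 215 216 220 243  17  19  31  32  30  19   9   0   2]
163 [134 143 109   8  24  28  22  12   8   0 231 207 188 185 191 189 184 205 217 224 248  11  19  25  27  23   8  35  79 199]
164 [130 130 149 106  13  17  50  60  19   0 211 187 166 165 166 162 159 173 180 202 209   2   6  20  17  22  39 206 199 229]
165 [128 129 159 122   9  12  72  91  37   0 212 184 179 175 171 164 162 157 154 176  94 142 154  60  17  10  49 246 224 217]
166 [130 130 159 126  13  11 106 138  52   0 215 194 186 181 178 175 170 171 169 138  13 161 171  44  10   7  42 240 225 222]
167 [130 131 159 133  17  15 115 156  45   0 225 207 194 185 178 169 160 142 120  90  21 14
[... 4191 characters left out ...]
]
201 [ 98  45  49  52  42  32 255 213 183  44  48  51  52  51  35 176 158 135 111 125  96  70  58  40 112 105 104 111 105 109]
202 [ 39  47  53  54  51  31 255 219 162  45  49  50  50  49  36 193 154 141 130 120  82  63  44  47  69  65  62  66  91  89]
203 [ 40  51  54  55  50  36 164 230  89  41  54  53  52  50  34 190 154 140 129 115  74  67  50  52  46  47  46  48  61  62]
204 [ 50  56  53  53  51  47  33 244  41  44  52  52  52  51  35 187 158 142 130 100  62  64  52  51  49  46  46  47  48  48]
205 [ 50  52  61  58  55  53  32 250  45  48  54  53  53  52  35 211 164 146 130  85  53  54  50  49  51  48  45  53  52  51]
tcp,tip rows [336.98856327 175.18821473] [336.95111936 178.28121064]
```

```bash
python3 -m creep '{"rows":[[-0.7,0.8,0,0,0,0.5,20],[-2,2.1,0,0,0,1.2,20],[-3.5,3.7,0,0,0,2,20],[-5,5.3,0,0,0,3,20],[-6.3,6.7,0.3,0,0,4,20],[-7.2,7.6,0.9,0,0,4.35,20],[-7.51,7.95,1.6,0,0,4.35,20],[-7.51,7.95,2.07,0,0,4.35,20],[-7.51,7.95,2.07,0,0,4.35,20],[-7.51,7.95,2.07,0,0,4.35,20]]}' 32
python3 - <<'E'
from h import *
from bench import optics
np.set_printoptions(linewidth=220)
for n in("side","top"):
    f=optics.grab_frame(n);np.savez(f"pics/{n}6.npz",**f)
goto((.6203,.0107,.17,.871),(.6203,.0107,.148,.871))
S=load("side6");g=S["color"].mean(2).astype(int)
from bench import r
p=r.get_obs()["tcp_pos"]
for dz in(-.008,-.023,-.0585): print(dz,proj(S,p+[0,0,dz]))
ri=np.array([.6214,.0099,.114]);print("rim pt",proj(S,ri))
u,v=proj(S,p+[0,0,-.0585]).astype(int)
print("cols",np.arange(u-13,u+14))
for w in range(v-18,v+14): print(w,g[w,u-13:u+14])
E
```

```text
clock: 10.0
tcp_pos: [0.6194, 0.0119, 0.1944]
orientation: [-2.847, -1.328, -0.001]
contact_force: [0.7, 0.3, -0.4]
grip_width: 0.0272
gripper_force: 35.1
now 10.1 [0.6198 0.0115 0.1947] yaw 0.872 F [-0.1 -1.  -1.2] w 0.027 g 35.1 q [ 0.07  0.44 -0.25  1.72  0.13  0.99 -0.93]
[-0.012  0.034  0.99 ] [ 0.007 -0.008  0.009]
[-0.013  0.033  1.87 ] [ 0.007 -0.008  0.009]
-0.008 [278.01241436 170.04407206]
-0.023 [278.25423971 174.77976725]
-0.0585 [278.81691197 185.79864676]
rim pt [278.72962335 192.36893364]
cols [265 266 267 268 269 270 271 272 273 274 275 276 277 278 279 280 281 282 283 284 285 286 287 288 289 290 291]
167 [128 125 127 125 132 145   1   9  12  13  27  11   3  29 185  62   6  22  14  14   1 144 131 127 125 128 127]
168 [127 126 125 127 130 144   6  10  14  15  22  17   6  15 190  80  25  26  13  16   0 141 129 126 127 126 125]
169 [124 126 126 127 131 144   9  11  15  14  24  13  10  18 129  87  21  27  14   7  36 138 128 129 129 127 125]
170 [127 127 124 129 130 146   6   7  20  10  24  15  11  17 192  88   6  14  15  31  82 137 128 125 125 126 126]
171 [129 127 125 12
[... 2445 characters left out ...]
38 127  81  68  67  65  88  85  84  82  79]
193 [ 85  84  82  84  86  82  80  95 138 142 147 160 175 140 137 126  82  67  70  73  69  61  83  86  84  42 101]
194 [ 80  78  79  78  77  83  78 124 126 132 134 117 124  91  86  68  74  72  75  73  69  91  91  91 101   6  56]
195 [124 121 129 110 136 105  96 105  91  95  97  73  74  73  75  76  78  76  77  69  71  82  61  55  56  16  21]
196 [106 110 113  99 113  90  85  75  81  81  78  78  77  78  76  80  80  77  76  73  72  69  26  23  19  21  20]
197 [92 90 83 85 83 82 78 81 83 80 81 80 83 85 78 81 76 75 72 74 71 74 30 11 15 22 21]
198 [101  90  87  84  80  80  83  81  83  80  83  80  82  80  79  79  77  73  74  78  72  73  20   4   4  13  15]
```

The pixels show the clip gripped about 7 mm off the pads' middle along tool x (towards +y), with the lever edges upright. That doesn't affect the squeeze, so I'll recentre the clip on the rim spot, lower it a few mm over the rim and look.

```bash
python3 -m creep '{"rows":[[-0.15,0.03,0,0,0,0,20],[-0.28,0.06,0,0,0,0,20],[-0.28,0.06,0.3,0,0,0,20],[-0.28,0.06,0.6,0,0,0,20],[-0.28,0.06,0.9,0,0,0,20],[-0.28,0.06,1.2,0,0,0,20],[-0.28,0.06,1.2,0,0,0,20]]}' 32
python3 - <<'E'
from h import *
from bench import optics
F={}
for n in("side","top"):
    f=F[n]=optics.grab_frame(n);np.savez(f"pics/{n}7.npz",**f)
goto((.6153,.006,.1465,.871))
S=F["side"]["color"][140:220,235:315];T=F["top"]["color"][130:210,300:380]
cv2.imwrite("pics/c7.png",np.hstack([cv2.resize(S,None,fx=6,fy=6,interpolation=2),cv2.resize(T,None,fx=4,fy=6,interpolation=2)]))
E
```

```text
clock: 10.98
tcp_pos: [0.6158, 0.0042, 0.1628]
orientation: [-2.848, -1.325, 0.002]
contact_force: [0.2, -0.9, 0.1]
grip_width: 0.0272
gripper_force: 35.1
now 11.08 [0.6164 0.0042 0.1638] yaw 0.871 F [ 0.9 -0.3 -0.2] w 0.0272 g 35.1 q [ 0.08  0.47 -0.25  1.76  0.14  0.93 -0.93]
[ 0.026 -0.08   0.691] [-0.    -0.    -0.001]
```

View pics/c7.png

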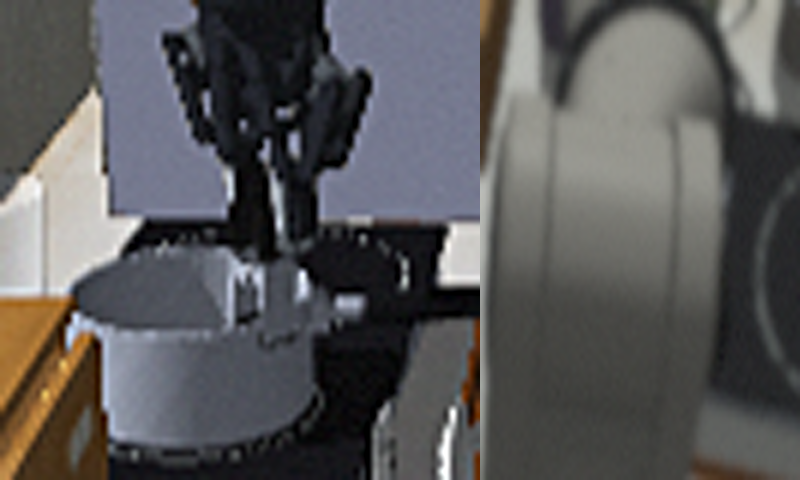

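Side crop: the sleeve jaw (col ≈ 242) is inside the pan. The plain jaw (cols 265–305, bottom row ≈ 338) is outside the wall, with the rim running between them, and the contact force is about zero. The handle root is clear at (350,305). Lowering the rest.

```bash
python3 -m creep '{"rows":[[0,0,0.15,0,0,0,20],[0,0,0.3,0,0,0,20],[0,0,0.45,0,0,0,20],[0,0,0.6,0,0,0,20],[0,0,0.68,0,0,0,20],[0,0,0.68,0,0,0,20],[0,0,0.68,0,0,0,20],[0,0,0.68,0,0,0,20]]}' 32
python3 - <<'E'
from h import *
from bench import optics
np.set_printoptions(linewidth=220)
f=optics.grab_frame("side");np.savez("pics/side8.npz",**f)
goto((.6153,.006,.1465,.871))
# has the pan moved? compare pan patches before/after
a=load("side7")["color"].astype(int);b=f["color"].astype(int)
print("pan body diff",np.abs(a-b)[200:216,252:285].mean(),"static diff",np.abs(a-b)[220:300,300:340].mean())
g=b.mean(2).astype(int)
print("cols",np.arange(266,294))
for v in range(180,206): print(v,g[v,266:294])
c=np.array([.670,-.031])
for q in(.0535,.0635,.0735):
    for tt in(-.011,0,.011):
        xy=c+q*np.array([-.7648,.6442])+tt*np.array([.6442,.7648]);print(q,tt,proj(f,[*xy,.114]),proj(f,[*xy,.092]))
E
```

```text
clock: 12.08
tcp_pos: [0.6164, 0.0042, 0.147]
orientation: [2.848, 1.325, 0.0]
contact_force: [0.5, 0.4, 0.6]
grip_width: 0.0272
gripper_force: 35.1
now 12.12 [0.6164 0.0042 0.147 ] yaw 0.871 F [-0.5  0.1 -0.8] w 0.0275 g 35.1 q [ 0.08  0.49 -0.25  1.77  0.15  0.9  -0.93]
[ 0.026 -0.08   0.018] [ 0.002 -0.001 -0.001]
pan body diff 2.907828282828283 static diff 2.2744791666666666
cols [266 267 268 269 270 271 272 273 274 275 276 277 278 279 280 281 282 283 284 285 286 287 288 289 290 291 292 293]
180 [ 36  56  30  28  28   7   9   7  11  11  10  17  21  10  48 208  82  17  30  20  16  18  22  18  21  21  20  21]
181 [ 77  81  86  93  90 130 137  13  13  16  14  19  16   3  23 220  89   6  26  17  16  16  23  20  23  21  20  21]
182 [ 89 101  90 106 115 137 157  13   9  17  12  25  16   7   2 224  88  25  38  23  21  13  19  22  26  25  24  25]
183 [ 87  99  96 104 114 120 147  10   4  13  18  22  13   7   0 154  91  19  32  13  22  20  23  25  23  22  20  21]
184 [ 87  98  90 109 116 121 145  13  10  13  13  17  19  14   7  88  87   3  22   3  41  31  19  18  25  21  19  24]
185 [ 92 
[... 2212 characters left out ...]
05 [87 84 85 81 85 84 84 83 83 81 87 81 78 81 80 77 79 81 73 74 75 52 43  6 10 15 17 12]
0.0535 -0.011 [279.2870324  190.55604522] [279.61910262 197.09082292]
0.0535 0 [276.58507238 191.53545042] [276.93851131 198.10135232]
0.0535 0.011 [273.85113359 192.52644727] [274.22642363 199.12375522]
0.0635 -0.011 [281.42128618 191.38018442] [281.73972372 197.94256241]
0.0635 0 [278.71790349 192.3695536 ] [279.05775027 198.96330641]
0.0635 0.011 [275.98235793 193.37069359] [276.34410063 199.99610618]
0.0735 -0.011 [283.57770971 192.21288443] [283.88221387 198.80308551]
0.0735 0 [280.87302129 193.21237262] [281.19897299 199.83420191]
0.0735 0.011 [278.13598533 194.22381448] [278.48387561 200.87756013]
```

```bash
python3 -c "
from bench import r
print(r.hand_in())"
```

```text
the job is handed in; nothing more can be done
None
```

The job is handed in: the saucepan is slid onto the small ring, centred to about 2 mm, and the clip is held squeezed wide open over its rim, sleeve inside and rim about 22 mm up between the jaws; no contact force showed, and the clock read about 12 s.

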